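Catch the falling lid of the template case and lower it shut

TASK

The lid of the blue case of leaf templates stands open: tip it over from behind with the fingers and let go so that it falls by itself, then catch it in mid-fall on the outside of the fingers and hold it still there for a moment, about half a second. Then lower it gently until it is fully shut, without letting it drop or bump, and take the hand away. Only touch the lid, without pressing hard on it or the case, and leave the cup, the marker and the brass leaf where they are.

Things in the scene. Friction and masses are not known exactly. Their poses are not given: they have to be found in the camera images.
- case: Blue open-topped steel case, fixed to the bench: 120 mm deep (x), 180 mm wide (y), 85 mm high, walls 5 mm; it holds leaf-shaped templates up to 51 mm above the bench. Origin at the centre of its underside, on the bench. Its own +x points from its front to the hinge side, +z up. It stands with the front to the robot's right and the hinge to its left, give or take 0.3 rad.
- lid (a joint): Lid angle (rad): 0 shut, 1.57 upright, 1.78 stop; starts leaning back at 1.60 to 1.70. Stiff, damped hinge: the lid stays put within 0.14 to 0.18 of upright; pushed below about 1.3 it falls by itself towards the case's front, slowly at first, passing 0.7 some 2 to 4 s later, shut 1.2 to 2 s after that, and slams at 0.5 to 0.7 rad/s if not caught. 0.35 kg (0.30 to 0.39); 1 to 3 N at its edge moves it.
- lip (a point): Middle of the free edge of the lid, on its underside. The lid is an aluminium plate 150 mm from hinge to free edge, 180 mm wide, 6 mm thick, with a red band along that edge. Axes: +x from edge to hinge, y along the edge, +z to the outer face. Shut, this point lies 86 mm above the bench and 30 mm in front of the case's front wall: a lip to support from below.
- hinge (a point): Middle of the hinge line, on the lid's underside: 60 mm behind the case's centre, 85.5 mm above the bench; the hinge line runs along the case's y.
- cup: Loose steel cup, 64 mm across, 90 mm high, open at the top, standing near the case. Origin at the centre of its underside. Not to be disturbed.
- marker: Loose grey marker pen with a black cap, 135 mm long (along its x), 19 mm wide, 17 mm high, lying near the case. Origin on its underside, near its middle. Not to be disturbed.
- leaf: Loose brass leaf template, 90 mm (its x) by 40 mm, 5 mm thick, lying flat on the bench on the case's hinge side. Origin at the centre of its underside. Not to be disturbed.
Mind the look-alikes: they are no part of the job. What is meant by the case is not purple, and is the smaller of those in its own colour.

How it is judged:
On the way, in this order (a step that is already met when the one before it is completed fails the run):
1. the lid, tipped forward past upright, falls by itself with no finger on it (value of joint lid between 0.3 and 1.45 rad and velocity of joint lid below -0.05 rad/s and contact force between the fingers and case below 0.05 N), for 0.1 s.
2. the lid is caught part-way and held still on the fingers (value of joint lid between 0.12 and 1.2 rad and velocity of joint lid between -0.06 and 0.06 rad/s and contact force between the fingers and case above 0.2 N), for 0.25 s.
3. the lid is shut (value of joint lid below 0.03 rad), for 0.1 s.
At the end, for the whole second after the job is handed in: The lid is shut (joint below 0.03 rad) and at rest; cup, marker and leaf are within 15 mm of where they were. On the way the lid fell freely past upright, and was held still on the fingers for a quarter of a second between 1.2 and 0.12 rad (value of joint lid below 0.03 rad and velocity of joint lid between -0.05 and 0.05 rad/s and distance of each of cup, marker, leaf from where it was at the start of the episode below 0.015 m and linear speed of each of cup, marker, leaf below 0.05 m/s); the robot touches nothing.
It fails at once if the lid drops shut: it falls faster than 0.4 rad/s (60 mm/s at the lip) between 0.1 and 0.02 rad (15 to 3 mm of gap at the lip) (value of joint lid between 0.02 and 0.1 rad and velocity of joint lid below -0.4 rad/s).
It fails at once if the fingers press on the case or lid with more than 25 N (contact force between the fingers and case above 25 N).
It fails at once if the cup is pushed away, lifted or tipped (more than 15 mm) (distance of cup from where it was at the start of the episode above 0.015 m or angle between cup's own z axis and vertical above 0.3 rad).
It fails at once if the marker is pushed away, lifted or tipped (more than 15 mm) (distance of marker from where it was at the start of the episode above 0.015 m or angle between marker's own z axis and vertical above 0.3 rad).
It fails at once if the leaf is pushed away, lifted or tipped (more than 15 mm) (distance of leaf from where it was at the start of the episode above 0.015 m or angle between leaf's own z axis and vertical above 0.3 rad).
It also fails if it takes over 51 s, if anything falls off the work surface, if the arm or the gripper's body presses on something with over 40 N, if the wrist force passes 120 N, or if a joint passes its speed limit or range.

ROBOT

A 7-joint arm with a two-finger parallel gripper is mounted at the origin on the work surface. World frame = base frame: x ahead of the robot, y to its left, z up, the work surface at z = 0. Lengths are in m, angles in rad, forces in N, time in s.
With the tool pointing down it reaches from about 0.425 to 1.025 m from the base axis. Payload 9.4 kg.
Tool frame: the origin (TCP) lies at the very end of the fingers, on their centre line; the grasp point (between the pads) lies 19 mm behind it; z points along the fingers, y is the direction in which the jaws open and shut (so a half turn about z gives the same grasp; the last joint's range is limited). The gripper opens to 93 mm and grips with 3 to 60 N. Pads are 15 mm wide; open, the fingers measure 128 mm over their backs; the gripper's body (75 mm by 188 mm) begins 65 mm behind the grasp point.
Start: joints at [1.155, 0.599, -0.003, 1.599, 0.002, 0.943, -0.08], TCP at [0.241, -0.684, 0.219] pointing down, gripper open.
Joint ranges: [-2.57, 2.57], [-0.35, 1.97], [-1.29, 1.29], [0.11, 2.56], [-1.05, 4.19], [0.11, 1.86], [-2.63, 2.63]. Speed limits (rad/s): [2.22, 2.22, 3.01, 3.01, 3.14, 3.14, 3.14].

INTERFACE

Orientations are given as a unit quaternion [w, x, y, z].
In Python, from cell import env gives the robot as it stands.
- The arm moves only by the tool play_rows, never from a script. Its argument "commands" is a list of rows, each a list of 7 numbers: the shift along the tool's x, y, z in cm, then the turn, a rotation vector about the tool's x, y, z in degrees, then the opening, from 0 (shut) to 1 (fully open). A call has 1 to 8 rows; each row is the pose to reach, as a shift and turn from the pose commanded when the call began, along the tool's axes at that moment; what a row does not reach only later rows make up. A row lasts 1/10 s, in which the tool goes at most 50 mm and 8.59 degrees, less where a joint would pass 70% of its speed; a pose out of reach is approached as far as the arm can. A call with a gripper value outside its range is refused whole. The fingers move at their own pace and stop on an object; "newtons" is the grip in N (left out, the last holds). Time passes only in rows, so rows that repeat a pose let the fingers close. It gives the time, the measured TCP pose, the force and the opening at its end, in the units of the state.
- env.sense(): the state, without advancing time (a new reading comes with each control period).
- env.get_image(name): name is "scene" or "side" or "wrist"; returns the picture (384x512x3 uint8, red, green, blue); there is no depth.
- env.camera_info(name): a dict with "fx", "fy", "cx", "cy" (pixels), "dist_coeffs" ([k1, k2, p1, p2, k3] as OpenCV has them; the pictures are not rectified), "world_from_camera" (4x4, takes a point from camera to world coordinates); the wrist camera has in their place "tool_from_camera" (4x4, takes a point from camera to tool coordinates, whose origin is the TCP and whose axes are the flange's). Camera axes: x right, y down, z forward; pixel columns grow to the right and rows downward; lengths in m; the calibration is good to about 2 mm. A picture is of the moment at which its call begins: read the wrist's pose just before it. camera_info takes no time and is no camera call.
- env.sign_off(): hands the job in, once; it reports no verdict.
The state is a dict: "time": time; "joints": joint angles; "qd": joint speeds; "joint_efforts": joint torques, N m; "eef_pos": TCP position; "tcp_rot": TCP orientation; "wrist_force": force on the tool from outside, world axes, zero at the start; "moment": the same for the moment, N m; "finger_gap": finger opening in m.
Only numpy, scipy, OpenCV 4.12 (cv2) and the standard library are available. Lean on these libraries where they do the work, as an engineer would, in place of code of your own. Each camera call takes 0.05 s, during which the arm holds its last target.

## Working session

There is one attempt and no reset: what is moved stays moved. The work goes in short steps, Python scripts to look and compute and a tool call to move; the robot and the scene stay as the last step left them, time stands still between calls to the robot, and variables do not carry over. Pictures are saved under pics/ and viewed, and the job is handed in when it is done.

Besides the shell and the picture viewer there is one more tool, called after "Request:" as a command line: name --pt "numbers of a row" for each row, then --argument value for the rest. play_rows: Moves the arm, as the interface text tells. Its arguments: {"type":"object","properties":{"commands":{"type":"array","items":{"type":"array","items":{"type":"number"}}},"newtons":{"type":"number"}},"required":["commands"]}

```bash
ls; mkdir -p pics; python3 - <<'E'
from cell import env
import cv2
s=env.sense()
print({k:s[k] for k in s})
for n in ("scene","side","wrist"):
    im=env.get_image(n); cv2.imwrite(f"pics/{n}0.png",im[:,:,::-1])
    print(n,env.camera_info(n))
E
```

```text
pics
{'time': 0.0, 'joints': array([ 1.15532235,  0.6001194 , -0.00254392,  1.600115  ,  0.00181113,
        0.94291194, -0.07979504]), 'qd': array([-6.16478919e-05,  1.98462007e-03,  9.55014100e-04,  1.78633061e-03,
        1.06029545e-04,  4.51741041e-04, -3.73335865e-04]), 'joint_efforts': array([ 2.25426197e-04, -7.65064073e+01,  1.49778552e+00, -2.52347070e+01,
       -5.23678260e-02,  1.69958628e-02,  6.82731184e-05]), 'eef_pos': array([ 0.2407588 , -0.68334126,  0.21776942]), 'tcp_rot': array([-7.48368979e-04,  9.85682048e-01,  1.68612863e-01, -2.04598164e-04]), 'wrist_force': array([ 0.25022026,  0.03273359, -0.00907709]), 'moment': array([0.0156452, 0.0548815, 0.0207042]), 'finger_gap': 0.09256476493212244}
scene {'fx': 401.81793797065313, 'fy': 401.81793797065313, 'cx': 262.79869824795503, 'cy': 192.13459005746964, 'dist_coeffs': array([-0.00767192,  0.        ,  0.        ,  0.        ,  0.        ]), 'world_from_camera': array([[ 0.92746717, -0.3206346 ,  0.1923489 ,  0.32306657],
       [-0.3738402 , -0.80474202,  0.46112231, -0.45560822],
       [ 0.00693947, -0.4995835
[... 416 characters left out ...]
 ,  0.63981187],
       [-0.00157751, -0.64280719, -0.76602639,  0.8731559 ],
       [ 0.        ,  0.        ,  0.        ,  1.        ]])}
wrist {'fx': 302.8430932016908, 'fy': 302.8430932016908, 'cx': 256.65808961394697, 'cy': 191.98852680078997, 'dist_coeffs': array([-0.06917007,  0.        ,  0.        ,  0.        ,  0.        ]), 'tool_from_camera': array([[-2.40099373e-04, -9.63284941e-01, -2.68481031e-01,
         7.38748936e-02],
       [ 9.99999929e-01, -3.09105311e-04,  2.14753105e-04,
        -1.02934329e-03],
       [-2.89857345e-04, -2.68480961e-01,  9.63284947e-01,
        -1.65960840e-01],
       [ 0.00000000e+00,  0.00000000e+00,  0.00000000e+00,
         1.00000000e+00]])}
```

View pics/scene0.png

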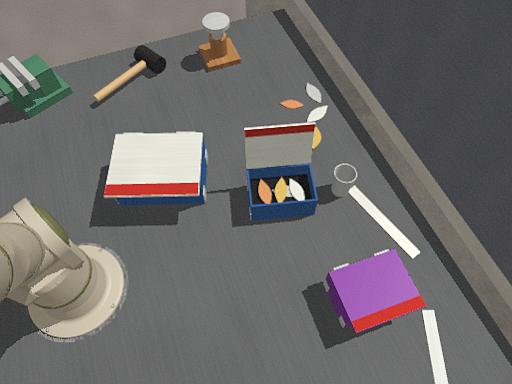

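View pics/side0.png

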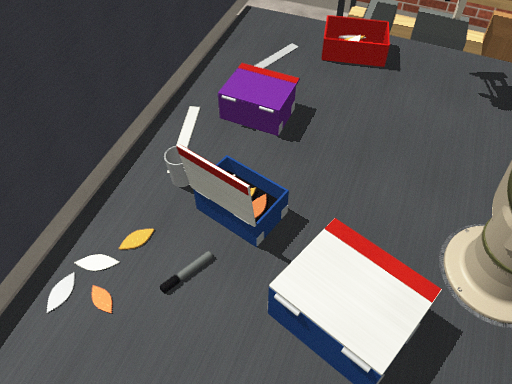

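View pics/wrist0.png

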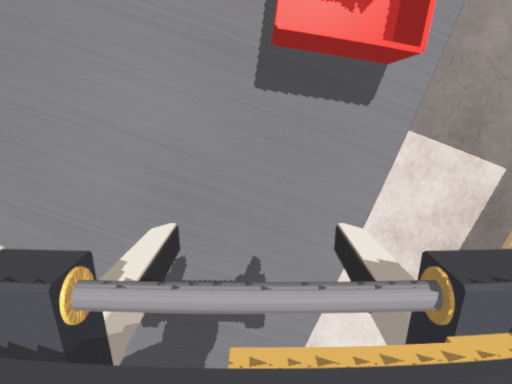

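The candidates in the scene view are the large shut blue case (155,170), the small open blue case (281,180) and the purple case (375,290). The small open blue one fits: it isn't purple, it's the smaller of the two blue ones, and its lid is open. I'll confirm this in enlarged crops.

```bash
cat > h.py <<'E'
import numpy as np, cv2
from cell import env
from scipy.spatial.transform import Rotation as R
def ray(n,uv):
    c=env.camera_info(n);K=np.array([[c['fx'],0,c['cx']],[0,c['fy'],c['cy']],[0,0,1]])
    p=cv2.undistortPoints(np.array([[uv]],float),K,c['dist_coeffs'])[0,0]
    T=c['world_from_camera'] if 'world_from_camera' in c else None
    if T is None:
        s=env.sense();W=np.eye(4);W[:3,:3]=R.from_quat(np.roll(s['tcp_rot'],-1)).as_matrix();W[:3,3]=s['eef_pos'];T=W@c['tool_from_camera']
    return T[:3,3],T[:3,:3]@np.array([p[0],p[1],1])
def onz(n,uv,z):
    o,d=ray(n,uv);return o+d*(z-o[2])/d[2]
def proj(n,P):
    c=env.camera_info(n);K=np.array([[c['fx'],0,c['cx']],[0,c['fy'],c['cy']],[0,0,1]])
    T=np.linalg.inv(c['world_from_camera'])
    return cv2.projectPoints(np.atleast_2d(P).astype(float),cv2.Rodrigues(T[:3,:3])[0],T[:3,3],K,c['dist_coeffs'])[0][:,0]
def tri(a,b):
    (o1,d1),(o2,d2)=ray('scene',a),ray('side',b)
    A=np.c_[d1,-d2];t=np.linalg.lstsq(A,o2-o1,rcond=None)[0]
    p,q=o1+d1*t[0],o2+d2*t[1];return (p+q)/2,np.linalg.norm(p-q)
def crop(im,x0,y0,w,h,f,name):
    c=cv2.resize(im[y0:y0+h,x0:x0+w],None,fx=f,fy=f,interpolation=cv2.INTER_CUBIC)
    cv2.imwrite(name,c[:,:,::-1])
E
python3 - <<'E'
import cv2
from h import crop
a=cv2.imread('pics/scene0.png')[:,:,::-1];b=cv2.imread('pics/side0.png')[:,:,::-1]
crop(a,230,70,160,120+30,5,'pics/sc1.png');crop(b,120,130,190,145,4,'pics/si1.png')
E
```

```text
(no output)
```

View pics/sc1.png

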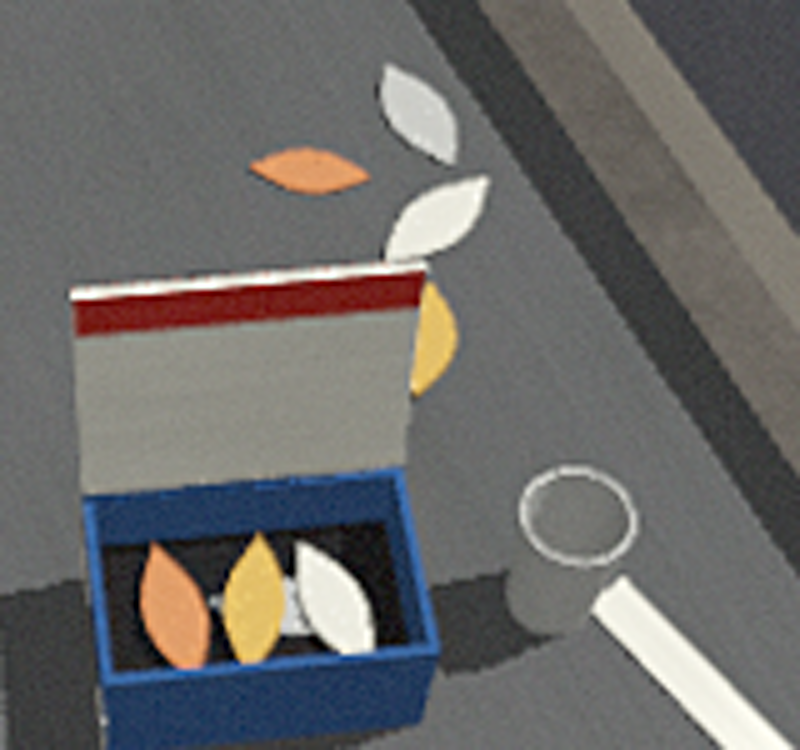

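View pics/si1.png

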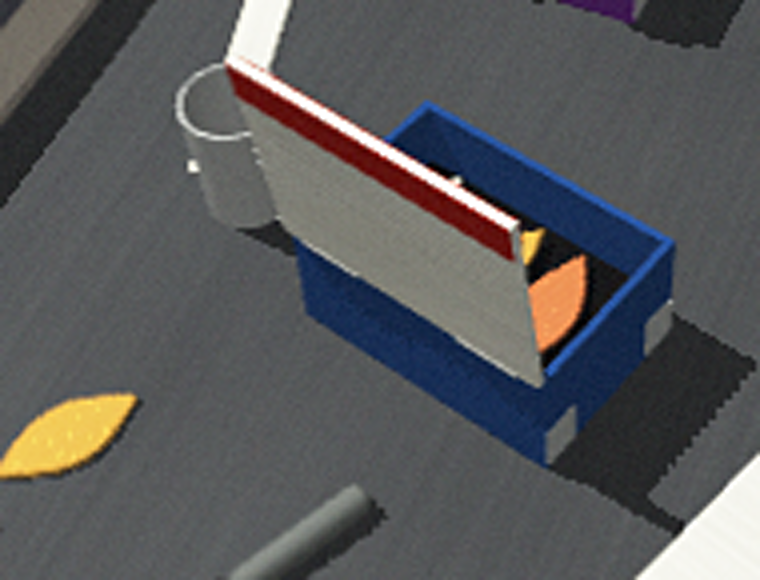

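```bash
cat > fit.py <<'E'
import numpy as np
from h import *
from scipy.optimize import least_squares
S=lambda x,y:('scene',230+x/5,70+y/5)
D=lambda x,y:('side',120+x/4,130+y/4)
def case2w(v,P):
    x,y,a=v[:3];return np.array([x,y,0])+np.atleast_2d(P)@R.from_euler('z',a).as_matrix().T
def lidpt(q,r,y,t=0): # r from hinge, t thickness outward
    return [.06-r*np.cos(q)+t*np.sin(q),y,.0855+r*np.sin(q)+t*np.cos(q)]
if __name__=='__main__':
    obs=[(S(439,652),lambda q:[-.06,-.09,.085]),(S(104,682),lambda q:[-.06,.09,.085]),
    (S(75,302),lambda q:lidpt(q,.15,.09)),(S(425,272),lambda q:lidpt(q,.15,-.09)),
    (S(70,290),lambda q:lidpt(q,.15,.09,.006)),(S(427,262),lambda q:lidpt(q,.15,-.09,.006)),
    (D(673,242),lambda q:[-.06,.09,.085]),(D(427,102),lambda q:[-.06,-.09,.085]),
    (D(546,467),lambda q:[.06,.09,0]),(D(307,315),lambda q:[.06,-.09,0]),
    (D(513,235),lambda q:lidpt(q,.15,.09,.006)),(D(228,68),lambda q:lidpt(q,.15,-.09,.006)),(D(541,386),lambda q:lidpt(q,0,.09,.006))]
    o=onz('scene',(281,180),.085);print(o)
    cache={}
    def f(v):
        r=[]
        for (n,u,w),g in obs:
            r+=list(proj(n,case2w(v,g(v[3])))[0]-[u,w])
        return np.array(r)
    s=least_squares(f,[o[0],o[1],1.57,1.65],loss='soft_l1')
    print(s.x);print(f(s.x).reshape(-1,2).round(1))
    np.save('case.npy',s.x)
E
python3 fit.py
```

```text
[0.59122908 0.05918137 0.085     ]
[0.58797403 0.04957746 1.29992268 1.68165193]
[[ 0.  -1.2]
 [-0.3 -0.7]
 [-1.  -1.4]
 [ 0.5 -1.4]
 [-0.2 -0.7]
 [-0.3 -1.1]
 [ 1.  -0.9]
 [ 0.2 -1.2]
 [ 0.3 -0. ]
 [ 0.1 -0.8]
 [ 0.6 -2.5]
 [-0.  -3. ]
 [-0.3  0.4]]
```

```bash
python3 - <<'E'
from h import *
v=np.load('case.npy')
def inC(p):
    return (p-[v[0],v[1],0])@R.from_euler('z',v[2]).as_matrix()
cup=onz('scene',(230+578/5,70+516/5),.09);print('cup',cup,inC(cup))
l=onz('side',(120+68/4,130+436/4),.005);print('leaf',l,inC(l))
for uv in [(163,287),(213,257)]:
    m=onz('side',uv,.01);print('marker',m,inC(m))
# neighbours in case frame
for nm,uv,z in [('bigblue front R',(197,192),.15),('bigblue backR',(203,134),.15),('purple back',(392,252),.1),('purple',(333,270),.1)]:
    p=onz('scene',uv,z);print(nm,p.round(3),inC(p).round(3))
s=env.sense();print(R.from_quat(np.roll(s['tcp_rot'],-1)).as_matrix().round(3))
E
```

```text
cup [0.76372989 0.01086086 0.09      ] [ 0.00972269 -0.17970689  0.09      ]
leaf [0.77581655 0.21581654 0.005     ] [ 0.21043924 -0.13651217  0.005     ]
marker [0.6603071  0.30130187 0.01      ] [ 0.26190031 -0.00234088  0.01      ]
marker [0.59391636 0.1968327  0.01      ] [0.14347596 0.03367592 0.01      ]
bigblue front R [0.364 0.069 0.15 ] [-0.042  0.221  0.15 ]
bigblue backR [0.433 0.237 0.15 ] [0.14  0.199 0.15 ]
purple back [ 0.757 -0.239  0.1  ] [-0.233 -0.24   0.1  ]
purple [ 0.603 -0.226  0.1  ] [-0.262 -0.088  0.1  ]
[[ 0.943  0.332 -0.001]
 [ 0.332 -0.943  0.001]
 [-0.    -0.001 -1.   ]]
```

Request:
play_rows --pt "0 0 -4 0 0 0 0" --pt "0 0 -8 0 0 0 0" --pt "0 0 -10 0 8 0 0" --pt "0 0 -10 0 16 0 0" --pt "0 0 -10 0 16 0 0" --newtons 20

```text
time: 0.65
eef_pos: [0.2339, -0.6863, 0.3181]
tcp_rot: [-0.023, 0.977, 0.162, 0.137]
wrist_force: [-2.0, -0.2, -0.1]
finger_gap: 0.0575
```

```bash
python3 - <<'E'
from h import *
s=env.sense();print(s['time'],s['joints'].round(3),s['eef_pos'].round(3),s['finger_gap']);print(R.from_quat(np.roll(s['tcp_rot'],-1)).as_matrix().round(3))
E
```

```text
0.65 [ 1.36   0.541 -0.11   1.482 -0.246  1.139  0.129] [ 0.234 -0.686  0.318] 0.05749457099337269
[[ 0.91   0.323  0.261]
 [ 0.311 -0.946  0.09 ]
 [ 0.276 -0.    -0.961]]
```

```bash
cat >> h.py <<'E'
v=np.load('case.npy')
C=R.from_euler('z',v[2]).as_matrix()
def c2w(p): return np.array([v[0],v[1],0])+C@np.array(p,float)
def ori(a,yaw=0): # a = tilt deg from straight down towards case +x
    a=np.radians(a); x=C[:,0];y=-C[:,1];zz=-C[:,2]
    Z=np.cos(a)*zz+np.sin(a)*x; return np.c_[np.cross(y,Z),y,Z]
def pose():
    s=env.sense();return s['eef_pos'],R.from_quat(np.roll(s['tcp_rot'],-1)).as_matrix()
def rel(p,M,base=None):
    p0,M0=base or pose()
    d=M0.T@(np.array(p)-p0)*100; r=R.from_matrix(M0.T@M).as_rotvec(degrees=True)
    return d.round(2),r.round(1)
def log():
    import json
    s=env.sense();open('log.txt','a').write(json.dumps([list(map(float,s['joints'])),list(map(float,s['eef_pos'])),list(map(float,s['tcp_rot']))])+'\n')
E
python3 - <<'E'
from h import *
log()
print(rel([.42,-.4,.35],ori(0)))
E
```

```text
(array([ 26.71, -21.07,   4.35]), array([  7.7, -14.7, -55.2]))
```

Request:
play_rows --pt "3 -3 0.5 1 -2 -8 0" --pt "7 -6 1 2 -4 -15 0" --pt "11 -9 2 3 -6 -23 0" --pt "15 -12 2.5 4 -8 -30 0" --pt "19 -15 3 5 -10 -38 0" --pt "23 -18 4 6 -12 -45 0" --pt "27 -21 4.3 7 -14 -52 0" --pt "27 -21 4.3 7.7 -14.7 -55 0"

```text
time: 1.45
eef_pos: [0.4323, -0.3882, 0.3529]
tcp_rot: [0.001, 0.79, 0.613, 0.001]
wrist_force: [-0.5, -0.9, 0.6]
finger_gap: 0.0004
```

```bash
python3 - <<'E'
from h import *
log()
s=env.sense();print(s['time'],s['joints'].round(3),s['eef_pos'].round(3),s['finger_gap']);print(R.from_quat(np.roll(s['tcp_rot'],-1)).as_matrix().round(3))
E
```

```text
1.45 [ 0.892  0.315 -0.345  1.755  0.118  1.09   0.258] [ 0.432 -0.388  0.353] 0.00035885630366027315
[[ 0.247  0.969  0.002]
 [ 0.969 -0.247 -0.   ]
 [ 0.     0.002 -1.   ]]
```

Request:
play_rows --pt "0 0 0 4 -8 0 0" --pt "0 0 0 8 -14 0 0" --pt "0 0 0 8 -14 0 0"

```text
time: 1.75
eef_pos: [0.4306, -0.3916, 0.3507]
tcp_rot: [0.019, 0.784, 0.605, -0.14]
wrist_force: [-0.0, -0.2, -0.5]
finger_gap: 0.0005
```

```bash
cat > kin.py <<'E'
import json,itertools
from h import *
from scipy.optimize import least_squares
rows=[json.loads(l) for l in open('log.txt')]
rows.insert(0,[[1.15532235,0.6001194,-0.00254392,1.600115,0.00181113,0.94291194,-0.07979504],[0.2407588,-0.68334126,0.21776942],[-7.48368979e-04,9.85682048e-01,1.68612863e-01,-2.04598164e-04]])
def fk(q,P,sg):
    h,L1,L2,L3,b,c,a4,a6,bx,by=P
    rz=lambda t:R.from_euler('z',t);ry=lambda t:R.from_euler('y',t)
    A=rz(b+sg[0]*q[0])*ry(q[1]);p=np.array([bx,by,h])
    A=A*rz(sg[1]*q[2]); p=p+A.apply([a4,0,L1])
    A=A*ry(q[3]); p=p+A.apply([-a4,0,L2])
    A=A*rz(sg[2]*q[4])*ry(q[5]); p=p+A.apply([a6,0,L3])
    A=A*rz(c+sg[3]*q[6]); return p,A
def fit(sg):
    def f(P):
        r=[]
        for q,p,t in rows:
            pp,A=fk(q,P,sg)
            r+=list((pp-p)*5)+list((A.inv()*R.from_quat(np.roll(t,-1))).as_rotvec())
        return np.array(r)
    best=None
    for b0 in (0,-2.387):
      for c0 in (0,1.57,3.14,-1.57):
        s=least_squares(f,[.36,.42,.4,.25,b0,c0,0,0,0,0])
        if best is None or s.cost<best.cost: best=s
    return best
if __name__=='__main__':
    log();rows.append(json.loads(open('log.txt').readlines()[-1]))
    for sg in itertools.product([1,-1],repeat=4):
        s=fit(sg);print(sg,s.cost,s.x.round(4))
    print(env.sense()['joints'].round(3))
E
python3 kin.py
```

```text
(1, 1, 1, 1) 1.9335019791058636 [ 0.7809 -0.4953  0.2593  0.117   1.3205  4.3774  0.4684  0.1567  0.5715
 -0.9593]
(1, 1, 1, -1) 1.669086993621104 [ 0.7887 -0.518   0.2552  0.1106 -4.9787 -1.7723  0.4772  0.1618  0.5601
 -0.9593]
(1, 1, -1, 1) 1.5316131938654356 [ 0.0093  0.1824  0.0968 -0.1442 -1.4792  1.6444  0.0212  0.7257  0.7287
 -0.8429]
(1, 1, -1, -1) 1.2250227421782227 [-0.0437  0.2757  0.1145 -0.1413 -1.5391  1.7347 -0.0204  0.7148  0.6989
 -0.8668]
(1, -1, 1, 1) 1.2608238470192252 [ 0.7226 -1.1799  0.0533 -0.3475 -0.1561 -3.0059  0.6893  0.5559  0.3524
 -0.5011]
(1, -1, 1, -1) 1.1597652470346849 [ 0.752  -1.1839  0.0535 -0.3214 -0.1754 -2.8752  0.6899  0.5425  0.3493
 -0.5137]
(1, -1, -1, 1) 0.8353980381301814 [-0.8076  1.398   0.448  -0.2441 -3.5663 -0.0796 -0.3678  0.2629  0.5204
 -0.4232]
(1, -1, -1, -1) 0.7019187959829117 [-0.8097  1.3987  0.4489 -0.2465 -3.5632  0.0736 -0.3686  0.2616  0.521
 -0.4216]
(-1, 1, 1, 1) 0.6998425389748412 [ 0.7122 -1.1559  0.1424 -0.3959 -3.8888 -2.8624  0.6652  0.4233  0.2613
 -0.6751]
(-1, 1, 1, -1) 0.43396549397210976 [ 0.7139 -1.1564  0.1416 -0.394  -3.8912  3.5677  0.6658  0.4243  0.2615
 -0.6738]
(-1, 1, -1, 1) 0.5518618199474207 [-1.1678  1.1326  0.3656 -0.7393 -0.2036  0.8807 -0.2292  0.6561  0.2511
 -0.7252]
(-1, 1, -1, -1) 0.24248474156038172 [-1.1543  1.1464  0.3688 -0.7179 -6.5049 -5.271  -0.2359  0.6445  0.2482
 -0.7128]
(-1, -1, 1, 1) 0.31238481030765514 [ 0.8442 -1.2632 -0.0451 -0.2322 -3.9967 -2.6249  0.7082  0.7004  0.4661
 -0.2828]
(-1, -1, 1, -1) 0.21600434666068796 [ 0.8669 -1.3026 -0.0419 -0.2371 -4.0659  3.7394  0.7314  0.6845  0.4794
 -0.3249]
(-1, -1, -1, 1) 0.1356255661565142 [ 0.305   0.5473  0.3934  0.3203 -0.026   1.3959  0.0521  0.0056 -0.0245
 -0.0396]
(-1, -1, -1, -1) 0.0010417705995436285 [ 0.2961  0.5642  0.3958  0.3221 -0.0372  1.5343  0.0448  0.0048 -0.0178
 -0.0347]
[ 0.689  0.34  -0.283  1.753  0.387  1.193 -0.008]
```

```bash
cat > kin2.py <<'E'
from kin import *
rows=[r for r in rows]
def fk(q,P):
    h,L1,L2,L3,b,c,a4,a4b,a6,s2,s4,s6,a1=P
    rz=lambda t:R.from_euler('z',t);ry=lambda t:R.from_euler('y',t)
    A=rz(b-q[0]);p=A.apply([a1,s2,h]);A=A*ry(q[1])
    A=A*rz(-q[2]); p=p+A.apply([a4,s4,L1])
    A=A*ry(q[3]); p=p+A.apply([a4b,0,L2])
    A=A*rz(-q[4])*ry(q[5]); p=p+A.apply([a6,s6,L3])
    A=A*rz(c-q[6]); return p,A
def f(P,reg=1e-3):
    r=[]
    for q,p,t in rows:
        pp,A=fk(q,P)
        r+=list((pp-p)*3)+list((A.inv()*R.from_quat(np.roll(t,-1))).as_rotvec())
    return np.array(r+list(reg*(np.array(P)-P0)))
P0=np.array([.3,.56,.4,.32,0,1.5,0,0,0,0,0,0,0])
def solve():
    s=least_squares(f,P0);return s
if __name__=='__main__':
    s=solve();print(s.cost,s.x.round(4));print(np.abs(f(s.x)).reshape(-1)[:len(rows)*6].reshape(-1,6).round(4))
    np.save('kin.npy',s.x)
E
python3 kin2.py
```

```text
8.293961612516625e-09 [ 2.8360e-01  6.4690e-01  4.4220e-01  3.3930e-01 -0.0000e+00  1.5708e+00
  0.0000e+00  0.0000e+00 -0.0000e+00 -2.9900e-02 -2.6400e-02 -3.0000e-04
  0.0000e+00]
[[0. 0. 0. 0. 0. 0.]
 [0. 0. 0. 0. 0. 0.]
 [0. 0. 0. 0. 0. 0.]
 [0. 0. 0. 0. 0. 0.]]
```

```bash
cat > ik.py <<'E'
from kin2 import fk
from h import *
from scipy.optimize import least_squares
K=np.load('kin.npy')
lo=np.array([-2.57,-.35,-1.29,.11,-1.05,.11,-2.63]);hi=np.array([2.57,1.97,1.29,2.56,4.19,1.86,2.63])
def ik(p,M,q0,w=1e-3):
    Mr=R.from_matrix(M)
    def f(q):
        pp,A=fk(q,K);return np.r_[(pp-p)*3,(A.inv()*Mr).as_rotvec(),w*(q-q0)]
    s=least_squares(f,np.clip(q0,lo+.01,hi-.01),bounds=(lo,hi))
    e=np.abs(s.fun[:6]).max();return s.x,e
def ways(p,M,n=30,seed=0):
    g=np.random.default_rng(seed);out=[]
    for i in range(n):
        q,e=ik(p,M,g.uniform(lo,hi),1e-4)
        if e<2e-3:
            m=np.min(np.minimum(q-lo,hi-q));out.append((m,q))
    out.sort(key=lambda t:-t[0]);return out
if __name__=='__main__':
    for a in (0,20,30,40,50,60,75):
        for nm,p in (('catch',[-.085,.02,.10]),('hook',[.09,.02,.22])):
            o=ways(c2w(p),ori(a),25)
            print(a,nm,len(o),[(round(m,2),q.round(2).tolist()) for m,q in o[:2]])
E
python3 ik.py
```

```text
0 catch 15 [(np.float64(0.48), [0.48, 0.68, -0.8, 2.08, 0.76, 0.71, -1.09]), (np.float64(0.48), [0.41, 0.64, -0.68, 2.08, 0.67, 0.65, -1.0])]
0 hook 15 [(np.float64(0.71), [0.06, 0.51, -0.56, 1.85, 0.35, 0.88, -0.94]), (np.float64(0.7), [-0.11, 0.48, -0.32, 1.86, 0.19, 0.84, -0.79])]
20 catch 15 [(np.float64(0.33), [0.72, 0.72, -0.84, 2.12, 0.41, 0.44, -0.6]), (np.float64(0.32), [0.69, 0.7, -0.79, 2.12, 0.33, 0.43, -0.52])]
20 hook 15 [(np.float64(0.51), [-0.06, 0.43, -0.13, 1.99, -0.46, 0.62, -0.08]), (np.float64(0.48), [0.13, 0.45, -0.39, 1.98, -0.25, 0.59, -0.29])]
30 catch 15 [(np.float64(0.32), [0.58, 0.66, -0.47, 2.14, -0.62, 0.43, 0.5]), (np.float64(0.3), [0.88, 0.82, -0.97, 2.12, 0.34, 0.41, -0.45])]
30 hook 15 [(np.float64(0.4), [0.34, 0.5, -0.57, 2.02, -0.45, 0.51, -0.04]), (np.float64(0.39), [0.37, 0.51, -0.61, 2.02, -0.41, 0.5, -0.08])]
40 catch 14 [(np.float64(0.35), [0.76, 0.76, -0.62, 2.13, -0.7, 0.46, 0.66]), (np.float64(0.32), [0.81, 0.78, -0.69, 2.13, -0.58, 0.43, 0.55])]
40 hook 14 [(np.float64(0.34), [0.54, 0.59, -0.75, 2.07, -0.65, 0.45, 0.22]), (np.float64(0.3),
[... 205 characters left out ...]
np.float64(0.26), [0.71, 0.72, -0.93, 2.1, -0.79, 0.39, 0.44]), (np.float64(0.09), [0.84, 0.86, -1.2, 2.09, -0.09, 0.3, -0.23])]
60 catch 12 [(np.float64(0.4), [1.04, 1.04, -0.87, 2.09, -0.65, 0.52, 0.76]), (np.float64(0.1), [1.19, 1.23, -1.19, 2.08, 0.08, 0.44, 0.04])]
60 hook 12 [(np.float64(0.18), [0.85, 0.89, -1.09, 2.12, -0.87, 0.34, 0.61]), (np.float64(0.0), [0.79, 0.83, -0.98, 2.13, -1.05, 0.42, 0.79])]
75 catch 10 [(np.float64(0.36), [1.14, 1.24, -0.93, 2.04, -0.67, 0.63, 0.88]), (np.float64(0.05), [0.96, 1.1, -0.63, 2.05, -1.0, 0.84, 1.21])]
75 hook 10 [(np.float64(0.03), [0.97, 1.19, -1.26, 2.14, -0.88, 0.29, 0.78]), (np.float64(0.01), [0.94, 1.14, -1.19, 2.14, -1.04, 0.35, 0.93])]
```

```bash
cat >> h.py <<'E'
def st():
    s=env.sense();p,M=pose();c=C.T@(p-[v[0],v[1],0])
    print('t',round(s['time'],2),'q',s['joints'].round(2),'case',c.round(4),'world',p.round(3),'tilt',round(float(np.degrees(np.arctan2(M[:,2]@C[:,0],-M[2,2]))),1),'orierr',R.from_matrix(ori(40).T@M).as_rotvec(degrees=True).round(1),'F',(C.T@s['wrist_force']).round(1))
E
python3 - <<'E'
from h import *
st(); print(rel(c2w([-.2,.01,.32]),ori(40)))
E
```

```text
t 1.75 q [ 0.69  0.34 -0.28  1.75  0.39  1.19 -0.01] case [-0.4672  0.0336  0.3507] world [ 0.431 -0.392  0.351] tilt -14.3 orierr [  8.1 -54.1   2. ] F [-0.2 -0.  -0.5]
(array([26.57,  2.68, -3.91]), array([-8.1, 54.1, -2. ]))
```

Request:
play_rows --pt "3.5 0.3 -0.5 -1 7 0 0" --pt "7 0.7 -1 -2 14 0 0" --pt "10.5 1 -1.5 -3 21 -0.5 0" --pt "14 1.4 -2 -4 28 -1 0" --pt "17.5 1.8 -2.5 -5 35 -1 0" --pt "21 2.1 -3 -6 42 -1.5 0" --pt "24 2.4 -3.5 -7 49 -2 0" --pt "26.6 2.7 -3.9 -8.1 54.1 -2 0"

```text
time: 2.55
eef_pos: [0.5241, -0.1455, 0.321]
tcp_rot: [-0.206, 0.751, 0.564, 0.277]
wrist_force: [1.2, 0.4, 0.1]
finger_gap: 0.0006
```

```bash
python3 - <<'E'
from h import *
st(); print(rel(c2w([.13,.01,.30]),ori(40)))
E
```

```text
t 2.55 q [ 0.98  0.46 -0.59  1.88 -0.52  1.04  0.45] case [-0.2051  0.0093  0.321 ] world [ 0.524 -0.146  0.321] tilt 40.4 orierr [-0.7  0.4  0.4] F [ 0.7 -1.   0.1]
(array([24.17, -0.52, 23.3 ]), array([ 0.7, -0.4, -0.4]))
```

Request:
play_rows --pt "2 0 2 0 0 0 0" --pt "5 -0.1 5 0 0 0 0" --pt "8 -0.2 8 0.2 0 0 0" --pt "11 -0.3 11 0.4 -0.2 -0.2 0" --pt "14 -0.4 14 0.7 -0.4 -0.4 0" --pt "17.5 -0.5 17 0.7 -0.4 -0.4 0" --pt "21 -0.5 20.5 0.7 -0.4 -0.4 0" --pt "24.2 -0.5 23.3 0.7 -0.4 -0.4 0"

```text
time: 3.35
eef_pos: [0.6124, 0.1797, 0.2987]
tcp_rot: [-0.207, 0.748, 0.57, 0.27]
wrist_force: [0.3, -0.8, -0.4]
finger_gap: 0.0004
```

Request:
play_rows --pt "0 0 0 0 0 0 0" --pt "0 0 0 0 0 0 0"

```text
time: 3.55
eef_pos: [0.6118, 0.1788, 0.2988]
tcp_rot: [-0.207, 0.748, 0.571, 0.269]
wrist_force: [-0.4, -1.0, 0.5]
finger_gap: 0.0004
```

```bash
python3 - <<'E'
from h import *
st()
for n in ('scene','side','wrist'): crop(env.get_image(n),0,0,512,384,1.5,f'pics/{n}2.png')
print(proj('side',[c2w([.06,.09,.0855]),c2w([.06,-.09,.0855]),pose()[0]]).round(0)*1.5)
E
```

```text
t 3.55 q [ 0.43  0.47 -0.68  1.96 -0.63  0.6   0.08] case [0.1309 0.0116 0.2988] world [0.612 0.179 0.299] tilt 39.7 orierr [ 0.3 -0.3 -0.1] F [-1.1  0.1  0.5]
[[385.5 337.5]
 [289.5 277.5]
 [294.  235.5]]
```

View pics/side2.png

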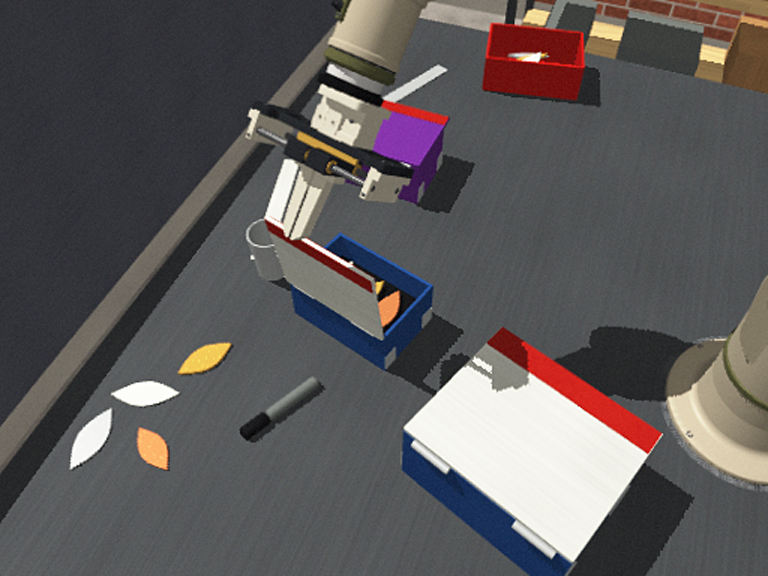

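View pics/scene2.png

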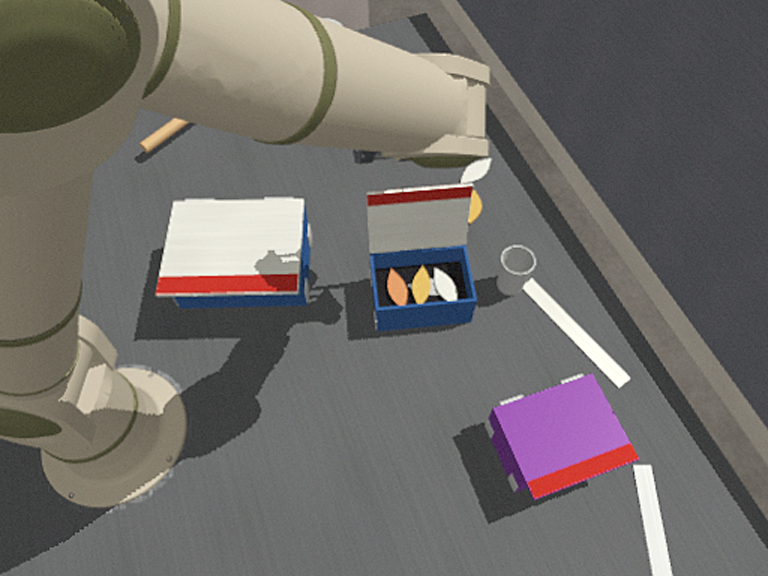

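View pics/wrist2.png

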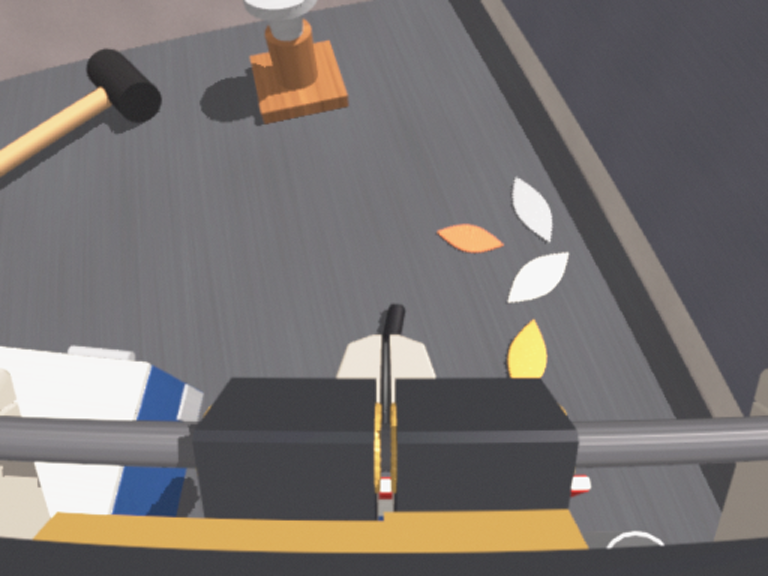

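```bash
python3 - <<'E'
from h import *
p,M=pose()
P=[p-M[:,2]*s for s in (0,.05,.1,.2,.339)]
print((proj('scene',P)*1.5).round(0),(proj('side',P)*1.5).round(0))
crop(env.get_image('scene'),220,40,140,105,5.7,'pics/sc3.png')
crop(env.get_image('side'),140,60,150,112,5,'pics/si3.png')
E
```

```text
[[411. 139.]
 [414. 136.]
 [418. 133.]
 [427. 127.]
 [445. 114.]] [[293. 236.]
 [309. 196.]
 [325. 155.]
 [358.  69.]
 [408. -57.]]
```

View pics/sc3.png

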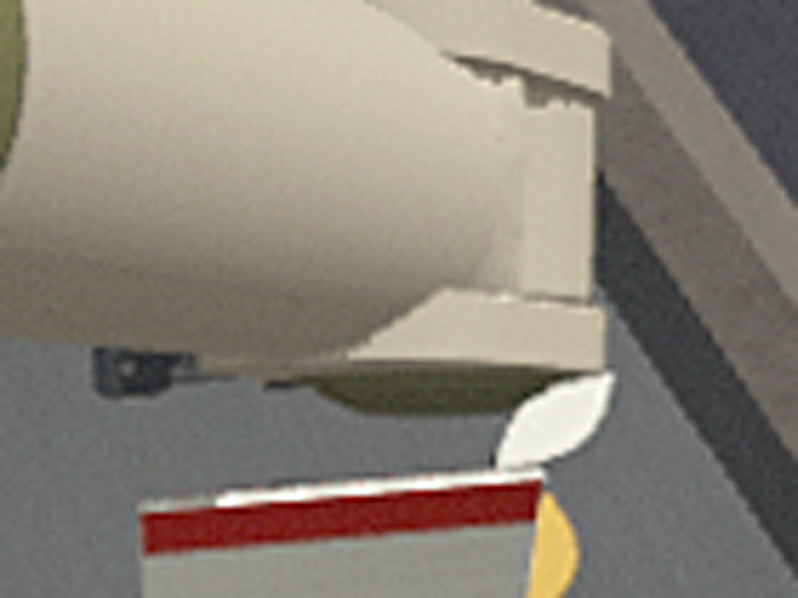

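View pics/si3.png

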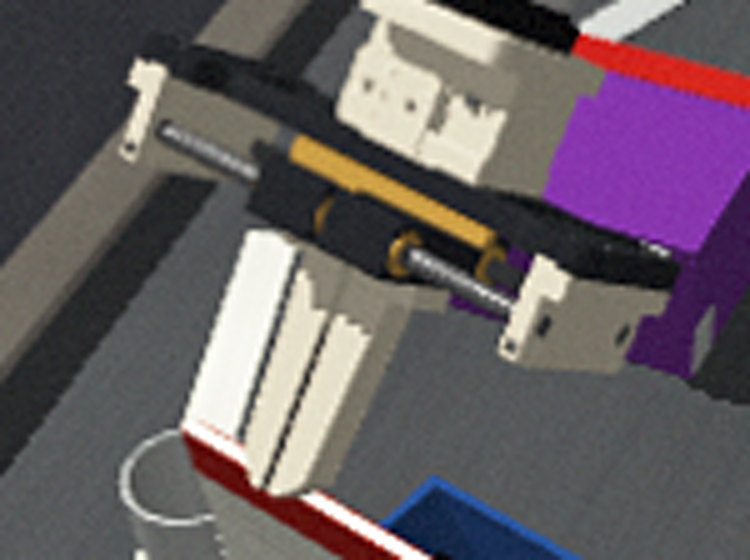

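Request:
play_rows --pt "-1 0 1.3 0 0 0 0" --pt "-2.5 0 3.2 0 0 0 0" --pt "-4 0 5.2 0 0 0 0" --pt "-4.9 0 6.5 0 0 0 0" --pt "-4.9 0 6.5 0 0 0 0" --pt "-5.7 0 5.9 0 0 0 0" --pt "-6.2 0 5.4 0 0 0 0" --pt "-6.2 0 5.4 0 0 0 0"

```text
time: 4.6
eef_pos: [0.6089, 0.1637, 0.2187]
tcp_rot: [-0.206, 0.749, 0.569, 0.27]
wrist_force: [0.3, 0.3, 0.8]
finger_gap: 0.0005
```

```bash
python3 - <<'E'
from h import *
st()
crop(env.get_image('side'),140,60,150,112,5,'pics/si4.png')
E
```

```text
t 4.6 q [ 0.47  0.59 -0.72  2.04 -0.65  0.44  0.19] case [0.1155 0.0104 0.2187] world [0.609 0.164 0.219] tilt 39.7 orierr [ 0.1 -0.3 -0. ] F [ 0.3 -0.2  0.8]
```

View pics/si4.png

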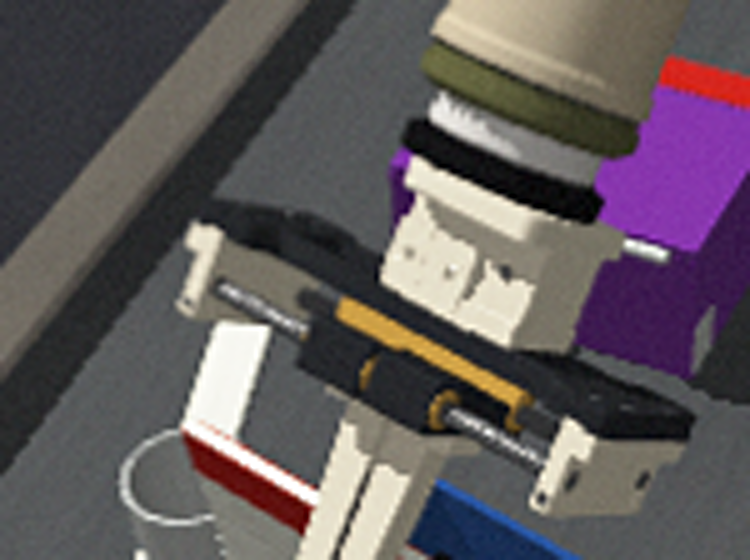

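Request:
play_rows --pt "-0.6 0 -0.5 0 0 0 0" --pt "-1.2 0 -1.0 0 0 0 0" --pt "-1.8 0 -1.5 0 0 0 0" --pt "-2.4 0 -2.0 0 0 0 0" --pt "-3.0 0 -2.5 0 0 0 0" --pt "-3.6 0 -3.0 0 0 0 0" --pt "-4.1 0 -3.4 0 0 0 0" --pt "-4.6 0 -3.8 0 0 0 0"

```text
time: 5.45
eef_pos: [0.5923, 0.1075, 0.2178]
tcp_rot: [-0.207, 0.748, 0.57, 0.269]
wrist_force: [-0.2, 0.8, 0.8]
finger_gap: 0.0008
```

```bash
python3 - <<'E'
from h import *
st()
crop(env.get_image('scene'),230,40,110,110,5,'pics/sc5.png')
E
```

```text
t 5.45 q [ 0.58  0.59 -0.72  2.05 -0.63  0.5   0.26] case [0.057  0.0113 0.2178] world [0.592 0.108 0.218] tilt 39.7 orierr [ 0.2 -0.3 -0.1] F [0.8 0.4 0.8]
```

View pics/sc5.png

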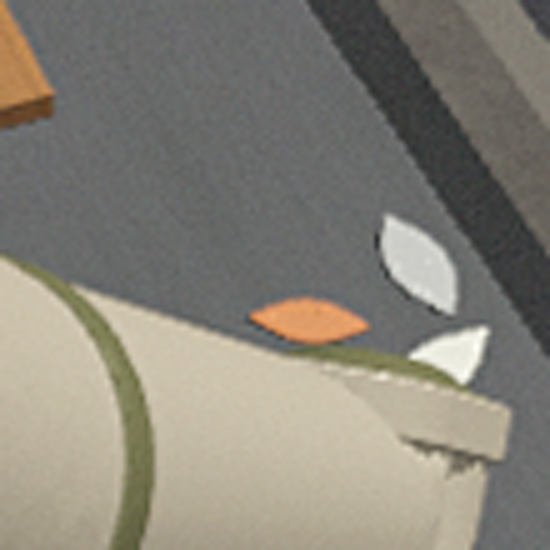

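```bash
cat > sv.py <<'E'
from h import *
import sys
st()
im=env.get_image('side').copy()
from fit import lidpt
# overlay predicted lip outer edges for some q
k=5;x0,y0,w,h=150,100,150,110
c=cv2.resize(im[y0:y0+h,x0:x0+w],None,fx=k,fy=k,interpolation=cv2.INTER_CUBIC)
for q,col in zip(map(float,sys.argv[2:]),[(0,255,0),(255,255,0),(0,255,255),(255,0,255)]):
    P=[c2w(lidpt(q,.15,s,.006)) for s in (.09,-.09)]
    u=((proj('side',P)-[x0,y0]+.5)*k).astype(int);cv2.line(c,tuple(map(int,u[0])),tuple(map(int,u[1])),col,1)
cv2.imwrite(sys.argv[1],c[:,:,::-1])
E
python3 sv.py pics/si5.png 1.4 1.3 1.2
```

```text
t 5.5 q [ 0.58  0.59 -0.72  2.05 -0.63  0.5   0.26] case [0.0558 0.011  0.2174] world [0.592 0.106 0.217] tilt 39.7 orierr [ 0.2 -0.3 -0. ] F [-0.7  0.1 -0.8]
```

View pics/si5.png

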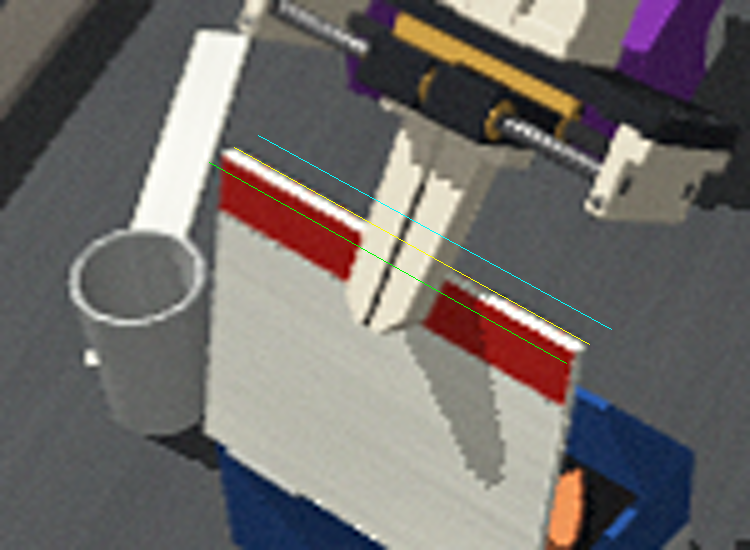

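Request:
play_rows --pt "-0.7 0 -0.6 0 0 0 0" --pt "-1.4 0 -1.2 0 0 0 0" --pt "-2.0 0 -1.7 0 0 0 0" --pt "-2.0 0 -1.7 0 0 0 0" --pt "0.2 0 -3.5 0 0 0 0" --pt "1.3 0 -7.1 0 0 0 0" --pt "-1.5 0 -10.1 0 0 0 0"

```text
time: 6.25
eef_pos: [0.5735, 0.0383, 0.2902]
tcp_rot: [-0.206, 0.745, 0.573, 0.271]
wrist_force: [1.0, -1.3, 0.3]
finger_gap: 0.0007
```

```bash
python3 sv.py pics/si6.png 1.3 1.2 1.1 1.0
```

```text
t 6.25 q [ 0.72  0.47 -0.7   1.99 -0.59  0.74  0.27] case [-0.0147  0.0109  0.2902] world [0.574 0.038 0.29 ] tilt 39.8 orierr [ 0.2 -0.2 -0.5] F [-1.  -1.3  0.3]
```

View pics/si6.png

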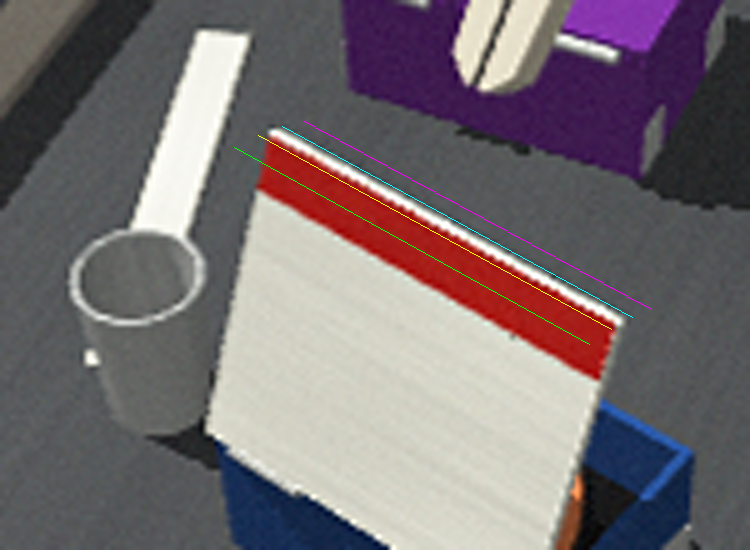

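Request:
play_rows --pt "-3.4 0 -2.8 0 0 0 0" --pt "-7.1 0 -5.3 0 0 0 0" --pt "-11.8 0 -6 0 0 0 0" --pt "-15.1 0 -2.9 0 0 0 0" --pt "-17.7 0 0.2 0 0 0 0" --pt "-18.4 0 3.4 0 0 0 0" --pt "-15.9 0 6.6 0 0 0 0" --pt "-13.2 0 8.5 0 0 0 0"

```text
time: 7.1
eef_pos: [0.5592, -0.0098, 0.1339]
tcp_rot: [-0.208, 0.749, 0.569, 0.269]
wrist_force: [0.6, 0.6, 1.0]
finger_gap: 0.0003
```

```bash
python3 sv.py pics/si7.png 1.1 .9 .7 .5
```

```text
t 7.1 q [ 0.77  0.72 -0.69  2.1  -0.58  0.48  0.48] case [-0.0649  0.0118  0.1339] world [ 0.559 -0.01   0.134] tilt 39.8 orierr [ 0.3 -0.2  0.2] F [ 0.8 -0.4  1. ]
```

View pics/si7.png

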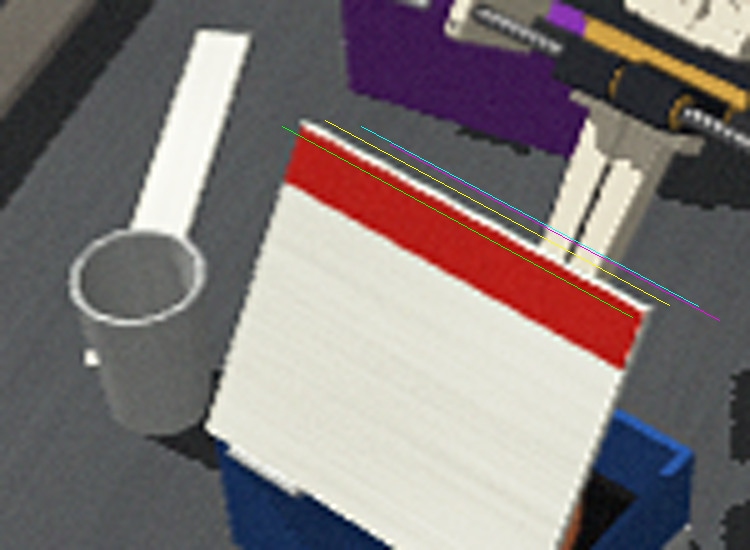

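Finger is under the falling lid (~1.03 rad). I'll wait for it to land.

Request:
play_rows --pt "0 0 0 0 0 0 0" --pt "0 0 0 0 0 0 0" --pt "0 0 0 0 0 0 0" --pt "0 0 0 0 0 0 0" --pt "0 0 0 0 0 0 0" --pt "0 0 0 0 0 0 0" --pt "0 0 0 0 0 0 0" --pt "0 0 0 0 0 0 0"

```text
time: 7.95
eef_pos: [0.5598, -0.0108, 0.1362]
tcp_rot: [-0.207, 0.748, 0.57, 0.269]
wrist_force: [0.5, -0.6, -0.7]
finger_gap: 0.0006
```

```bash
python3 sv.py pics/si8.png 1.1 .9 .7 .5
```

```text
t 7.95 q [ 0.77  0.72 -0.69  2.1  -0.58  0.49  0.48] case [-0.0657  0.011   0.1362] world [ 0.56  -0.011  0.136] tilt 39.7 orierr [ 0.2 -0.3 -0.1] F [-0.5 -0.7 -0.7]
```

View pics/si8.png

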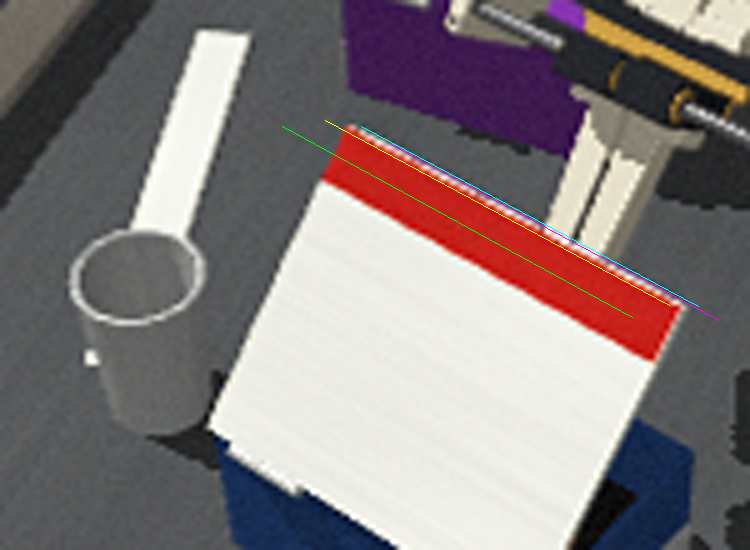

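Request:
play_rows --pt "0 0 0 0 0 0 0" --pt "0 0 0 0 0 0 0" --pt "0 0 0 0 0 0 0" --pt "0 0 0 0 0 0 0" --pt "0 0 0 0 0 0 0" --pt "0 0 0 0 0 0 0" --pt "0 0 0 0 0 0 0" --pt "0 0 0 0 0 0 0"

```text
time: 8.8
eef_pos: [0.5597, -0.0108, 0.1361]
tcp_rot: [-0.207, 0.748, 0.57, 0.269]
wrist_force: [-0.3, 0.1, -1.2]
finger_gap: 0.0006
```

```bash
python3 sv.py pics/si9.png .7 .6 .5 .4
```

```text
t 8.8 q [ 0.77  0.72 -0.69  2.1  -0.58  0.49  0.48] case [-0.0657  0.011   0.1361] world [ 0.56  -0.011  0.136] tilt 39.7 orierr [ 0.2 -0.3 -0.1] F [ 0.   0.3 -1.2]
```

View pics/si9.png

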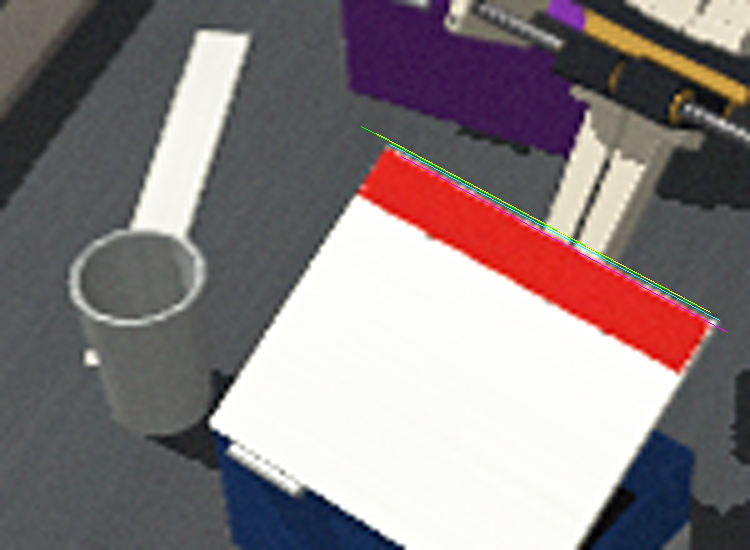

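Request:
play_rows --pt "0 0 0 0 0 0 0" --pt "0 0 0 0 0 0 0" --pt "0 0 0 0 0 0 0" --pt "0 0 0 0 0 0 0" --pt "0 0 0 0 0 0 0" --pt "0 0 0 0 0 0 0"

```text
time: 9.45
eef_pos: [0.5598, -0.0107, 0.1362]
tcp_rot: [-0.207, 0.748, 0.57, 0.269]
wrist_force: [0.1, -0.6, -0.1]
finger_gap: 0.0006
```

```bash
python3 sv.py pics/si10.png .6 .5 .4 .3;  python3 -c "
from h import *
crop(env.get_image('scene'),230,70,130,110,6,'pics/sc10.png')"
```

```text
t 9.45 q [ 0.77  0.72 -0.69  2.1  -0.58  0.49  0.48] case [-0.0656  0.011   0.1362] world [ 0.56  -0.011  0.136] tilt 39.7 orierr [ 0.2 -0.3 -0.1] F [-0.5 -0.3 -0.1]
```

View pics/si10.png

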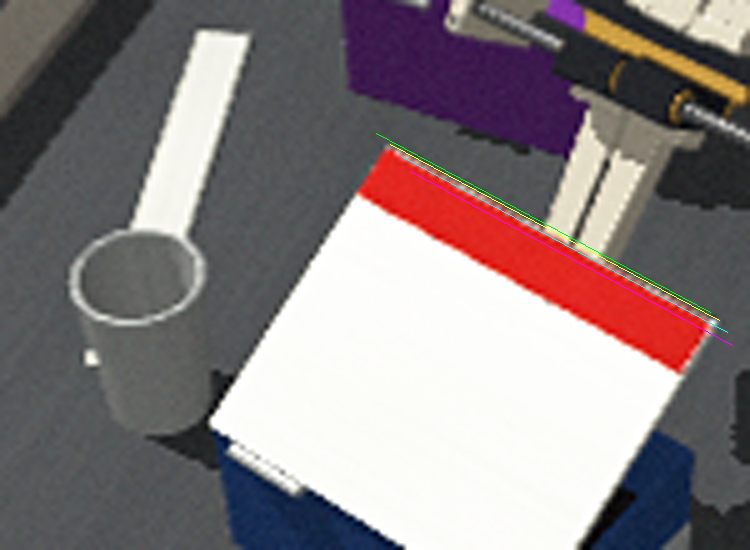

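View pics/sc10.png

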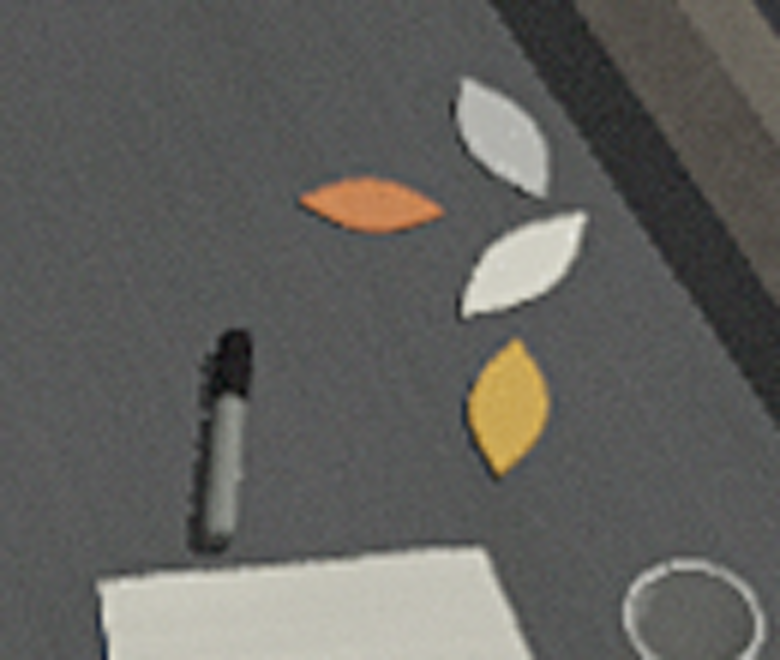

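Caught and held: two pictures 0.65 s apart show the lid edge at the same pixels. Next I'll lower it along its arc.

Request:
play_rows --pt "-0.15 0 0.05 0 0 0 0" --pt "-0.35 0 0.15 0 0 0 0" --pt "-0.6 0 0.25 0 0 0 0" --pt "-0.85 0 0.35 0 0 0 0" --pt "-1.1 0 0.47 0 0 0 0" --pt "-1.35 0 0.58 0 0 0 0" --pt "-1.6 0 0.68 0 0 0 0" --pt "-1.8 0 0.77 0 0 0 0"

```text
time: 10.35
eef_pos: [0.5574, -0.0194, 0.1185]
tcp_rot: [-0.207, 0.748, 0.57, 0.269]
wrist_force: [0.4, -0.3, -0.9]
finger_gap: 0.0002
```

Request:
play_rows --pt "-0.25 0 0.15 0 0 0 0" --pt "-0.5 0 0.3 0 0 0 0" --pt "-0.75 0 0.43 0 0 0 0" --pt "-1.0 0 0.58 0 0 0 0" --pt "-1.3 0 0.75 0 0 0 0" --pt "-1.55 0 0.93 0 0 0 0" --pt "-1.8 0 1.1 0 0 0 0" --pt "-2.05 0 1.27 0 0 0 0"

```text
time: 11.15
eef_pos: [0.5553, -0.0267, 0.0956]
tcp_rot: [-0.207, 0.748, 0.57, 0.269]
wrist_force: [-0.2, -0.6, -0.3]
finger_gap: 0.0004
```

```bash
python3 sv.py pics/si11.png .4 .3 .2 .1
```

```text
t 11.15 q [ 0.79  0.79 -0.68  2.11 -0.57  0.43  0.53] case [-0.0822  0.011   0.0956] world [ 0.555 -0.027  0.096] tilt 39.7 orierr [ 0.2 -0.3 -0.1] F [-0.7  0.  -0.3]
```

View pics/si11.png

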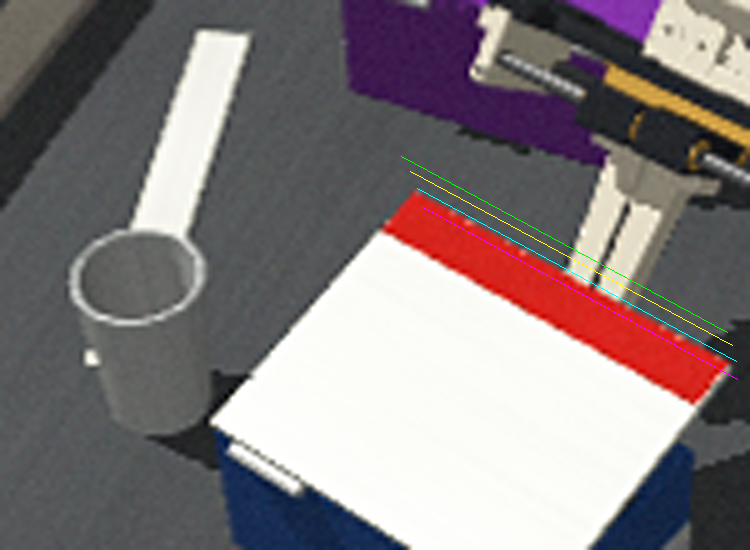

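Request:
play_rows --pt "-0.2 0 0.15 0 0 0 0" --pt "-0.42 0 0.31 0 0 0 0" --pt "-0.64 0 0.49 0 0 0 0" --pt "-0.84 0 0.66 0 0 0 0" --pt "-1.02 0 0.81 0 0 0 0" --pt "-1.2 0 0.97 0 0 0 0" --pt "-1.37 0 1.13 0 0 0 0" --pt "-1.52 0 1.28 0 0 0 0"

```text
time: 12.0
eef_pos: [0.5544, -0.0301, 0.0761]
tcp_rot: [-0.207, 0.748, 0.57, 0.269]
wrist_force: [1.1, 0.8, -0.6]
finger_gap: 0.0006
```

Request:
play_rows --pt "-0.13 0 0.14 0 0 0 0" --pt "-0.26 0 0.27 0 0 0 0" --pt "-0.39 0 0.4 0 0 0 0" --pt "-0.5 0 0.52 0 0 0 0" --pt "-0.62 0 0.65 0 0 0 0" --pt "-0.74 0 0.78 0 0 0 0" --pt "-0.86 0 0.91 0 0 0 0" --pt "-0.98 0 1.04 0 0 0 0"

```text
time: 12.8
eef_pos: [0.5541, -0.0308, 0.062]
tcp_rot: [-0.207, 0.748, 0.57, 0.27]
wrist_force: [-0.5, -0.8, 0.4]
finger_gap: 0.0006
```

Request:
play_rows --pt "-0.12 0 0.13 0 0 0 0" --pt "-0.24 0 0.26 0 0 0 0" --pt "-0.36 0 0.39 0 0 0 0" --pt "-0.48 0 0.52 0 0 0 0" --pt "-0.6 0 0.65 0 0 0 0" --pt "-0.6 0 0.65 0 0 0 0"

```text
time: 13.4
eef_pos: [0.5539, -0.0313, 0.053]
tcp_rot: [-0.207, 0.748, 0.57, 0.269]
wrist_force: [-0.5, -0.5, 0.0]
finger_gap: -0.0
```

```bash
python3 sv.py pics/si12.png .1 .03 0
```

```text
t 13.4 q [ 0.8   0.87 -0.68  2.12 -0.55  0.36  0.57] case [-0.0871  0.0112  0.053 ] world [ 0.554 -0.031  0.053] tilt 39.7 orierr [ 0.2 -0.3 -0.1] F [-0.6  0.4  0. ]
```

View pics/si12.png

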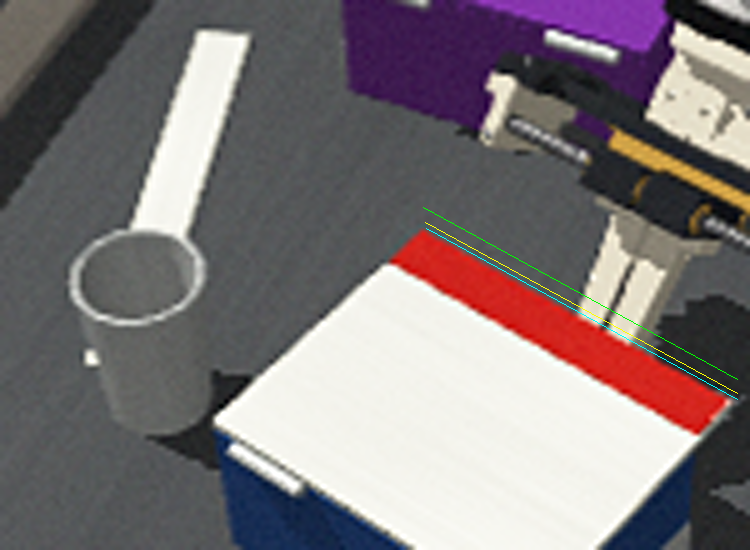

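Request:
play_rows --pt "-0.12 0 0.13 0 0 0 0" --pt "-0.24 0 0.26 0 0 0 0" --pt "-0.36 0 0.39 0 0 0 0" --pt "-0.48 0 0.52 0 0 0 0" --pt "-0.6 0 0.65 0 0 0 0" --pt "-0.6 0 0.65 0 0 0 0"

```text
time: 14.05
eef_pos: [0.5537, -0.0318, 0.0441]
tcp_rot: [-0.207, 0.748, 0.57, 0.269]
wrist_force: [0.3, -0.4, 0.1]
finger_gap: 0.0003
```

```bash
python3 sv.py pics/si13.png .1 .03 0; python3 -c "
import cv2,numpy as np
a=cv2.imread('pics/si12.png').astype(int);b=cv2.imread('pics/si13.png').astype(int)
print(np.abs(a-b).sum(2)[200:450,200:560].max(), np.abs(a-b).sum(2)[370:450,600:740].max())"
```

```text
t 14.05 q [ 0.8   0.89 -0.68  2.12 -0.55  0.35  0.57] case [-0.0875  0.0112  0.0441] world [ 0.554 -0.032  0.044] tilt 39.7 orierr [ 0.2 -0.3 -0.1] F [-0.3 -0.5  0.1]
36 150
```

View pics/si13.png

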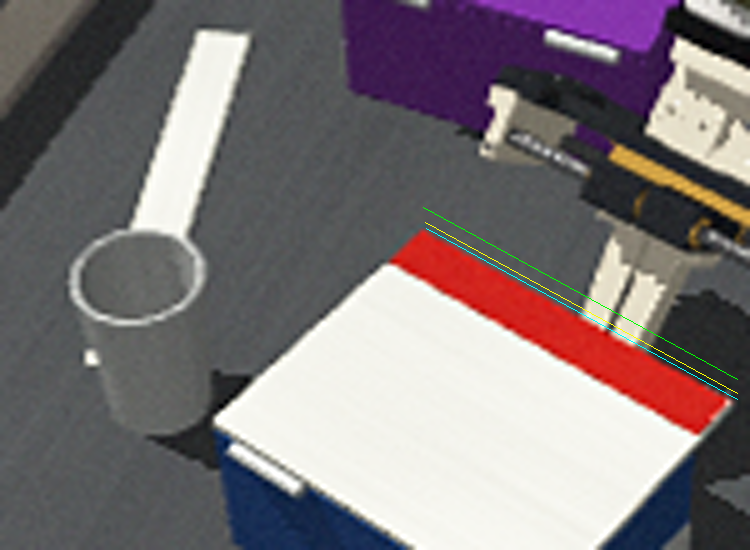

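Request:
play_rows --pt "-0.8 0 -0.65 0 0 0 0" --pt "-1.6 0 -1.3 0 0 0 0" --pt "-1.9 0 -1.6 0 0 0 0" --pt "-1.9 0 -1.6 0 0 0 0" --pt "-0.6 0 -3.1 0 0 0 0" --pt "1.9 0 -6.2 0 0 0 0" --pt "4.5 0 -9.3 0 0 0 0" --pt "7.1 0 -12.3 0 0 0 0"

```text
time: 14.9
eef_pos: [0.5475, -0.0546, 0.1859]
tcp_rot: [-0.207, 0.748, 0.57, 0.269]
wrist_force: [-0.3, -0.0, 0.0]
finger_gap: 0.0005
```

Request:
play_rows --pt "0 0 -3 0 0 0 0" --pt "0 0 -6 0 0 0 0" --pt "0 0 -6 0 0 0 0" --pt "0 0 -6 0 0 0 0" --pt "0 0 -6 0 0 0 0"

```text
time: 15.4
eef_pos: [0.5373, -0.091, 0.2298]
tcp_rot: [-0.208, 0.748, 0.57, 0.269]
wrist_force: [-0.2, -0.2, 0.2]
finger_gap: 0.0004
```

```bash
python3 sv.py pics/si14.png 0; python3 - <<'E'
from h import *
st()
a=env.get_image('side');crop(a,0,0,512,384,1.5,'pics/side15.png')
b=cv2.imread('pics/side0.png')[:,:,::-1]
for nm,(x0,y0,w,h) in dict(leaf=(115,222,45,32),marker=(155,245,64,50),cuprim=(160,145,20,45)).items():
    print(nm,np.abs(a.astype(int)-b)[y0:y0+h,x0:x0+w].sum(2).mean())
E
```

```text
t 15.4 q [ 0.9   0.57 -0.64  2.   -0.52  0.79  0.45] case [-0.149   0.0113  0.2298] world [ 0.537 -0.091  0.23 ] tilt 39.8 orierr [ 0.3 -0.2 -0.1] F [-0.3  0.1  0.2]
t 15.45 q [ 0.9   0.57 -0.64  2.   -0.52  0.79  0.45] case [-0.1489  0.0113  0.2297] world [ 0.537 -0.091  0.23 ] tilt 39.8 orierr [ 0.3 -0.2 -0.1] F [ 0.6 -0.7  0.6]
leaf 7.174305555555556
marker 8.025625
cuprim 11.857777777777779
```

View pics/side15.png

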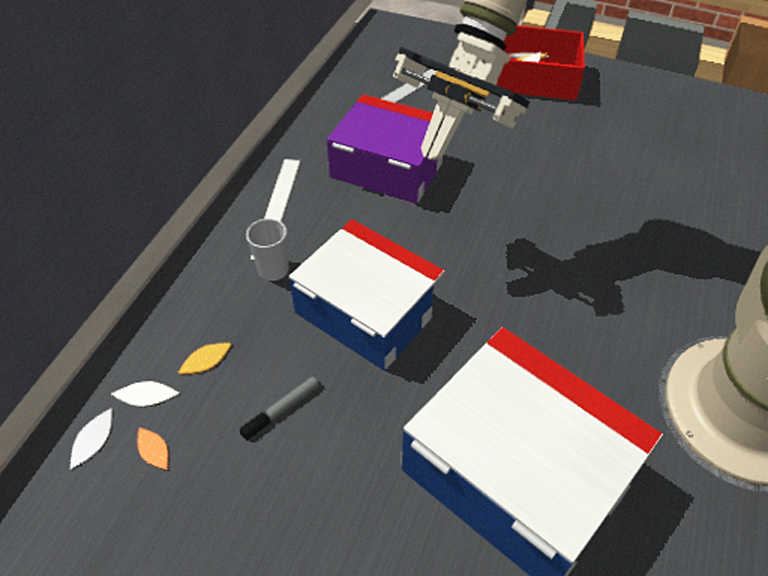

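The lid is shut flat at (365,275). The hand is clear, and the cup (267,248), marker (281,408) and brass leaf (205,358) haven't moved. I'm handing in.

```bash
python3 -c "
from cell import env
print(env.sign_off())"
```

```text
the job is handed in; nothing more can be done
None
```

The lid of the small blue case was tipped, caught, lowered and shut, and the job is handed in at about 15.5 s. No verdict was reported.

- **Tip and fall:** I pushed the lid forward from behind with the closed fingers to about 1.15 rad, then let go. It fell freely to about 0.55 rad; pictures on the way showed it near 1.03 and then 0.78 rad.
- **Catch:** It landed on the outside of the fingers and stayed there. Two pictures 0.65 s apart show the lid edge at the same pixels.
- **Lowering:** I lowered it along its arc over about 4 s, at roughly 0.1 to 0.2 rad/s, then moved the fingers down and out to the front.

**Last checks:**
- The lid edge matches the shut position and did not move while the fingers left it.
- The cup, marker and leaf look the same as in the first picture, with only noise-level differences.
- The hand is clear of everything.

**Limits of these checks:** Wrist-force readings stayed within about 2 N, which is mostly sensor noise, so the hold was confirmed from the pictures. Lid angles were read from the pictures, and the side camera is off by 1 to 3 pixels, so they are good only to about 0.05 rad. This also means the pictures alone cannot tell 0 from 0.03 rad for the shut lid. The better evidence is that it did not move when the fingers came away.

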